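# Gather wheel blanks under the bench magnifier

### The arm

A 6-joint arm with a two-finger parallel gripper is mounted at the origin on the work surface. World frame = base frame: x ahead of the robot, y to its left, z up, the work surface at z = 0. Lengths are in m, angles in rad, forces in N, time in s.
With the tool pointing down it reaches from about 0.35 to 0.875 m from the base axis. Payload 15.5 kg.
Tool frame: the origin (TCP) lies between the finger pads; the fingertips stand env.tip_reach ahead of it and the grasp point (between the pads) lies 6 mm ahead of it (env.tip_reach is the distance from the TCP to the fingertips, in m); z points along the fingers, y is the line along which they close (so a half turn about z gives the same grasp; the last joint's range is limited). The gripper opens to 85 mm and grips with 20 to 120 N. Pads are 22 mm wide; open, the fingers measure 114 mm over their backs; the gripper's body (76 mm by 85 mm) begins 54 mm behind the grasp point. The pads swing forward as they close: fully open they stand 13 mm farther back than shut.
Start: joints at [1.079, 0.494, 1.345, -0, 1.302, -0.096], TCP at [0.242, 0.576, 0.256] pointing down, gripper open.
Joint ranges: [-2.91, 2.91], [-0.82, 2.16], [0.22, 2.67], [-1.22, 4.37], [0.12, 2.79], [-3.08, 3.08]. Speed limits (rad/s): [1.89, 1.89, 2.57, 3.01, 3.01, 3.01].

### API

Orientations are given as a unit quaternion [x, y, z, w].
In Python, from cell import env gives the robot as it stands.
- The arm moves only by the shell command python3 -m creep 'ROWS' [OPENING] [FORCE]. ROWS is JSON, a list of rows, each a list of 6 numbers: the shift along the world's x, y, z scaled (see below), then the turn, a rotation vector about the world's x, y, z scaled (see below). A call has 1 to 8 rows; each row is the pose to reach, as a shift and turn from the pose commanded when the call began; what a row does not reach only later rows make up. The controller multiplies each number of a shift by 0.2 m and each number of a turn by 60 degrees. A row lasts 1/12 s, in which the tool goes at most 41.7 mm and 7.16 degrees, less where a joint would pass 70% of its speed; a pose out of reach is approached as far as the arm can. A call with a number of a shift or a turn outside -1 to 1 is refused whole. A call with a gripper value outside its range is refused whole. OPENING is the opening, from 0 (shut) to 1 (fully open), set as the call begins (- or left out, the last holds). The fingers move at their own pace and stop on an object; FORCE is the grip in N (left out, the last holds). Time passes only in rows, so rows that repeat a pose let the fingers close. It gives the time, the measured TCP pose, the force, the opening and the grip force at its end, in the units of the state.
- env.sense(): the state, without advancing time (a new reading comes with each control period).
- env.grab_frame(name): name is "side" or "top" or "wrist"; returns a dict with "img" (400x640x3 uint8, red, green, blue), "fx", "fy", "cx", "cy" (pixels), "extrinsics" (4x4, takes a point from camera to world coordinates). Camera axes: x right, y up, looking along -z (the intrinsics and any distortion apply to the point x, -y, -z); pixel columns grow to the right and rows downward; lengths in m; the calibration is good to about 2 mm. A picture is of the moment at which its call begins. There is no depth.
- env.sign_off(): hands the job in; it is judged then, once.
The state is a dict: "time": time; "joint_positions": joint angles; "joint_vel": joint speeds; "effort": joint torques, N m; "ee_pos": TCP position; "eef_rot": TCP orientation; "wrist_force": force on the tool from outside, world axes, zero at the start; "wrist_torque": the same for the moment, N m; "opening": finger opening in m; "grasp_force": force on a finger pad.
Only numpy, scipy, OpenCV 4.12 (cv2) and the standard library are available. Lean on these libraries where they do the work, as an engineer would, in place of code of your own. Each camera call takes 0.05 s, during which the arm holds its last target. There are 200 camera calls.

### The job

Set up the loose plywood wheels for inspection: take the straightedge by its wooden grip and sweep every wheel wholly into the three-sided pen, pushing them only with the straightedge and never with fingers or arm. Put the straightedge back on its cork rest, standing lengthwise on it, and swing the magnifier so that its lens is over the middle of the pen, with its head tilted level. With the wheels in and the magnifier set, press the lamp button on top of its post fully down and let go. Leave the glue, tape and screwdriver where they are.

Things in the scene. Friction and masses are not known exactly. Their poses are not given: they have to be found in the camera images.
- pen: aluminium pen fixed to the bench: two side walls and a back wall, open towards the wheels (the mouth), no floor; inside 250 mm wide, 190 mm deep, walls 25 mm high, 12 mm thick. Origin on the bench at the middle of the mouth line between the free wall ends; its +y points into the pen (roughly world +y): the inside spans x -125 to 125 mm, y 0 to 190 mm. Wheels start at y -60 to -250 mm
- pen_middle (a point): point on the bench at the middle of the pen's inside, 95 mm in from the mouth
- rest: cork pad fixed to the bench, 240 x 75 mm (x by y), 5 mm thick: the straightedge's place. Origin at the centre of its underside; its x runs along its length
- straightedge: pusher straightedge, 0.3 kg: aluminium bar 200 mm long (along its x), 30 mm deep (y), 16 mm high, with a wooden grip block standing on its middle: 60 mm long (x), 24 mm thick (y), from 16 to 68 mm above the bar's underside. The block is taken from above across its 24 mm. Starts standing on the cork rest. Origin at the centre of its underside
- swivel (a joint): swivel of the magnifier arm about the upright post, rad: 0 = arm points from the post straight over the pen's middle; negative = swung away clockwise seen from above (at -1.6 it points along the pen's -x, to the robot). Range -2.3 to 0.6; starts -1.9 to -1.2. Friction about 0.15 N m: stays where left
- tilt (a joint): tilt of the magnifier's head about the line of the arm, through the lens centre, rad: 0 = lens level; positive = the black tab raised. Range -0.7 to 1.1; starts between 0.45 and 0.9. Stiff (about 0.13 N m of friction): stays where it is left, pressing or lifting the tab turns it
- post_axis (a point): point on the swivel axis, in the 32 mm hub (top 138 mm above the bench) of the magnifier's upright 22 mm post, at the height of the arm's centre line (126 mm above the bench); the post stands behind the pen's back wall, at pen x 0, y 290 mm
- peg (a point): top of the upright black peg on the magnifier arm (16 mm diameter, 45 mm tall, its top 177 mm above the bench and the arm's top 132 mm), 70 mm out from the swivel axis: the handle for swinging the arm; can be pinched from above
- lens (a point): centre of the magnifier's round glass, 132 mm across its rim, 14 mm thick, 195 mm out from the swivel axis and 126 mm above the bench; its z is square to the glass, upwards when level; its y points along the arm towards the post, and the tab sticks out along its -x
- lamp (a joint): spring push button on top of the magnifier's hub, m: 0 = up, 0.006 = fully pressed (about 5 N); it springs back when let go
- lamp_top (a point): centre of the button's top face, top 154 mm above the bench, on the swivel axis; 28 mm diameter
- tab (a point): point on the centre line of the black round tab (12 mm diameter) that sticks out of the magnifier's rim, square to the arm, on the robot's side when the head is over the pen; 90 mm from the lens centre; the tab ends at 114 mm from it
- glue: bystander: white glue bottle, 54 mm diameter, 150 mm tall, standing near the straightedge. Origin at its foot
- tape: bystander: roll of grey tape lying flat, 80 mm diameter, 30 mm thick, beyond the pen. Origin at the centre of its underside
- driver: bystander: screwdriver with orange handle lying between the robot and the pen
- wheel1: plywood wheel blank: flat disc lying loose on the bench, 60 mm diameter, 15 mm thick, about 50 g (identical to the others; in some starts absent). Origin at the centre of its underside
- wheel2: plywood wheel blank: flat disc lying loose on the bench, 60 mm diameter, 15 mm thick, about 50 g (identical to the others; in some starts absent). Origin at the centre of its underside
- wheel3: plywood wheel blank: flat disc lying loose on the bench, 60 mm diameter, 15 mm thick, about 50 g (identical to the others; in some starts absent). Origin at the centre of its underside
- wheel4: plywood wheel blank: flat disc lying loose on the bench, 60 mm diameter, 15 mm thick, about 50 g (identical to the others; in some starts absent). Origin at the centre of its underside
- wheel5: plywood wheel blank: flat disc lying loose on the bench, 60 mm diameter, 15 mm thick, about 50 g (identical to the others; in some starts absent). Origin at the centre of its underside
- wheel6: plywood wheel blank: flat disc lying loose on the bench, 60 mm diameter, 15 mm thick, about 50 g (identical to the others; in some starts absent). Origin at the centre of its underside
Not all that is in view belongs to the job. What is shaped like the wheel3 but orange is not meant. Several things have the shape of the straightedge; the one meant has the colours described above.

How it is judged:
On the way, in this order (a step that is already met when the one before it is completed fails the run):
1. all wheels lie in the pen, with the straightedge still at its mouth (y of wheel1 in the frame of pen between 0.026 and 0.19 m and x of wheel1 in the frame of pen between -0.125 and 0.125 m and height (world z) of each of wheel1, wheel2, wheel3, wheel4, wheel5, wheel6 below 0.008 m and y of wheel2 in the frame of pen between 0.026 and 0.19 m and x of wheel2 in the frame of pen between -0.125 and 0.125 m and y of wheel3 in the frame of pen between 0.026 and 0.19 m and x of wheel3 in the frame of pen between -0.125 and 0.125 m and y of wheel4 in the frame of pen between 0.026 and 0.19 m and x of wheel4 in the frame of pen between -0.125 and 0.125 m and y of wheel5 in the frame of pen between 0.026 and 0.19 m and x of wheel5 in the frame of pen between -0.125 and 0.125 m and y of wheel6 in the frame of pen between 0.026 and 0.19 m and x of wheel6 in the frame of pen between -0.125 and 0.125 m and horizontal distance between straightedge and pen below 0.2 m), for 0.2 s.
2. the lens is over the pen's middle and level, and the lamp button is pressed (horizontal distance between lens and pen_middle below 0.03 m and value of joint tilt between -0.12 and 0.12 rad and value of joint lamp above 0.004 m), for 0.05 s.
At the end, for the whole second after the job is handed in: all wheels flat and wholly in the pen (centres 26 mm or more in from the mouth line); straightedge standing on the cork pad, centred within 30 mm, lengthwise within 0.25 rad; lens centre within 30 mm (from above) of the pen middle, head within 0.12 rad of level (y of wheel1 in the frame of pen between 0.026 and 0.19 m and x of wheel1 in the frame of pen between -0.125 and 0.125 m and height (world z) of each of wheel1, wheel2, wheel3, wheel4, wheel5, wheel6 below 0.008 m and y of wheel2 in the frame of pen between 0.026 and 0.19 m and x of wheel2 in the frame of pen between -0.125 and 0.125 m and y of wheel3 in the frame of pen between 0.026 and 0.19 m and x of wheel3 in the frame of pen between -0.125 and 0.125 m and y of wheel4 in the frame of pen between 0.026 and 0.19 m and x of wheel4 in the frame of pen between -0.125 and 0.125 m and y of wheel5 in the frame of pen between 0.026 and 0.19 m and x of wheel5 in the frame of pen between -0.125 and 0.125 m and y of wheel6 in the frame of pen between 0.026 and 0.19 m and x of wheel6 in the frame of pen between -0.125 and 0.125 m and linear speed of each of wheel1, wheel2, wheel3, wheel4, wheel5, wheel6, straightedge below 0.02 m/s and horizontal distance between straightedge and rest below 0.03 m and angle between the x axis of straightedge and the x axis of rest, either way round below 0.25 rad and angle between straightedge's own z axis and vertical below 0.1 rad and height (world z) of straightedge below 0.01 m and horizontal distance between lens and pen_middle below 0.03 m and value of joint tilt between -0.12 and 0.12 rad); the robot touches nothing.
It fails at once if fingers or arm push a wheel (contact force between any of the fingers, the arm and wheel1 above 1 N or contact force between any of the fingers, the arm and wheel2 above 1 N or contact force between any of the fingers, the arm and wheel3 above 1 N or contact force between any of the fingers, the arm and wheel4 above 1 N or contact force between any of the fingers, the arm and wheel5 above 1 N or contact force between any of the fingers, the arm and wheel6 above 1 N).
It fails at once if a bystander is knocked more than 30 mm aside (distance of any of glue, tape, driver from where it was at the start of the episode above 0.03 m).
Of wheel1, wheel2, wheel3, wheel4, wheel5, wheel6 only 4 to 6 are there at a start; the rules pass over those that are not, and their reading is None.
At some moment in a run one of wheel1, wheel2, wheel3, wheel4, wheel5, wheel6 may be knocked a few centimetres aside while the robot is not near it.
Once in a run the grip may slacken for a moment while it holds something.
It also fails if it takes over 210 s, if anything falls off the work surface, if the arm or the gripper's body presses on something with over 40 N, if the wrist force passes 120 N, or if a joint passes its speed limit or range.

## Working session

There is one attempt and no reset: what is moved stays moved. The work goes in short steps, Python scripts to look and compute and a shell command to move; the robot and the scene stay as the last step left them, time stands still between calls to the robot, and variables do not carry over. Pictures are saved under pics/ and viewed, at most 14 in all, crops included, and the job is handed in when it is done.

```bash
ls; mkdir -p pics
cat > h.py <<'E'
import numpy as np, cv2
from cell import env
from scipy.spatial.transform import Rotation as R
def snap(n,f):
    d=env.grab_frame(n); cv2.imwrite(f'pics/{f}.png',d['img'][:,:,::-1])
    np.savez(f'pics/{f}.npz',**{k:d[k] for k in d}); return d
def w(f,u,v,z=0.):
    d=np.load(f'pics/{f}.npz'); E=d['extrinsics']
    r=E[:3,:3]@np.array([(u-d['cx'])/d['fx'],-(v-d['cy'])/d['fy'],-1]); o=E[:3,3]
    return (o+r*(z-o[2])/r[2]).round(4)
def st():
    s=env.sense(); print(s['time'],np.round(s['ee_pos'],4),R.from_quat(s['eef_rot']).as_matrix().round(3).tolist(),np.round(s['joint_positions'],2),s['opening'],np.round(s['wrist_force'],1))
E
python3 - <<'E'
from h import *
for n in('top','side'):
    d=snap(n,n+'0'); print(d.keys(),d['fx'],d['extrinsics'].round(3).tolist())
st(); print(env.tip_reach)
E
```

```text
pics
dict_keys(['img', 'fx', 'fy', 'cx', 'cy', 'extrinsics']) 385.5160961544905 [[0.009, 0.999, -0.053, 0.529], [-1.0, 0.008, -0.008, -0.096], [-0.007, 0.053, 0.999, 1.2], [0.0, 0.0, 0.0, 1.0]]
dict_keys(['img', 'fx', 'fy', 'cx', 'cy', 'extrinsics']) 479.04898306773765 [[0.787, 0.354, -0.506, -0.128], [-0.617, 0.436, -0.655, -1.007], [-0.011, 0.827, 0.562, 0.885], [0.0, 0.0, 0.0, 1.0]]
0.1 [0.2414 0.5762 0.2557] [[-0.922, 0.386, -0.001], [0.386, 0.922, -0.001], [0.0, -0.001, -1.0]] [ 1.08  0.49  1.35 -0.    1.3  -0.1 ] 0.08527112384252987 [ 0.  -0.7  0.6]
0.025
```

View pics/top0.png

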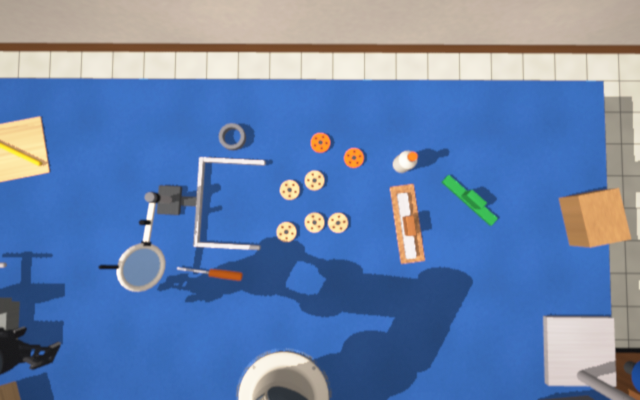

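View pics/side0.png

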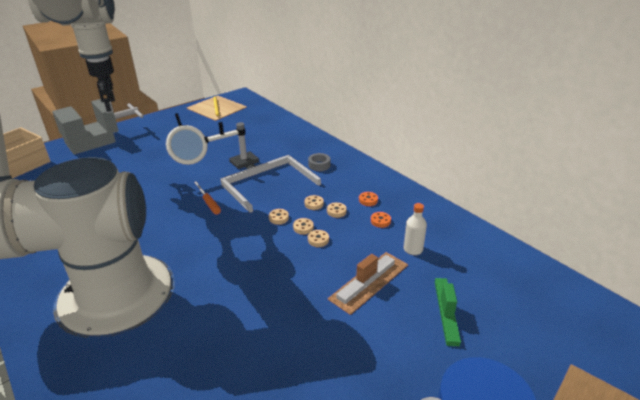

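The top view shows five plywood wheels near (290,189), (315,180), (287,231), (315,222) and (338,223), with two orange decoys at (320,142) and (354,157). The pen's mouth ends are at about (265,162) and (259,247), the straightedge is at (407,224) and the lens at (141,267). I'll enlarge it.

Run:
```python
from h import *
im=cv2.imread('pics/top0.png')[110:300,120:440]
cv2.imwrite('pics/c0.png',cv2.resize(im,None,fx=2.5,fy=2.5,interpolation=cv2.INTER_CUBIC))
```

```text
(no output)
```

View pics/c0.png

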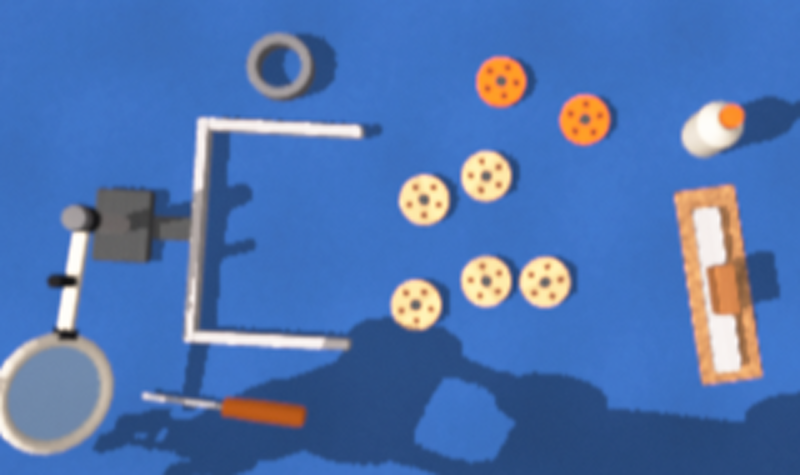

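The crop shows the wheels at (425,199), (487,176), (416,304), (486,281) and (545,282), and the wall ends at (362,131) and (349,345). The bar ends are at (707,207) and (728,373), and the grip is at (723,289).

Run:
```python
from h import *
g=lambda n,a,b,z: print(n,w('top0',120+a/2.5,110+b/2.5,z)) 
P=lambda a,b,z: w('top0',120+a/2.5,110+b/2.5,z)[:2]
for p in [(425,199),(487,176),(416,304),(486,281),(545,282)]: g('wheel',*p,.015)
A=P(362,131,.025);B=P(349,345,.025);C=P(202,122,.025);D=P(190,336,.025)
print('ends',A,B,'back',C,D, np.linalg.norm(A-B),np.linalg.norm(A-C),np.linalg.norm(B-D))
y=((C-A)+(D-B));y/=np.linalg.norm(y);print('peny',y)
o=(A+B)/2;o2=(C+D)/2;print('o',o,np.dot(o2-o,y))
for p in [(707,207,.021),(728,373,.021),(723,289,.073)]: g('se',*p)
print('rest',np.mean([P(*q,.005) for q in[(676,192),(734,185),(761,377),(703,384)]],0))
for p in [(77,218,.154),(52,282,.177),(53,393,.126)]: g('mag',*p)
for p in [(501,82,.015),(585,119,.015),(732,116,.15),(692,140,0)]: g('by',*p)
for p in [(225,407,.015),(305,415,.015),(143,395,.01)]: g('drv',*p)
print('post expected',o+.29*y)
```

```text
wheel [ 0.6289 -0.014   0.015 ]
wheel [ 0.658  -0.0902  0.015 ]
wheel [ 0.4995 -0.0044  0.015 ]
wheel [ 0.5285 -0.0901  0.015 ]
wheel [ 0.5279 -0.1625  0.015 ]
ends [0.7112 0.0638] [0.4494 0.0756] back [0.7209 0.2611] [0.4585 0.2694] 0.26206579326573703 0.19753830008380655 0.19401353045599679
peny [0.04801411 0.99884666]
o [0.5803 0.0697] 0.19577579651223487
se [ 0.6213 -0.36    0.021 ]
se [ 0.4195 -0.3847  0.021 ]
se [ 0.5215 -0.3666  0.073 ]
rest [ 0.527225 -0.37735 ]
mag [0.5933 0.3561 0.154 ]
mag [0.5234 0.3707 0.177 ]
mag [0.4002 0.3889 0.126 ]
by [ 0.7753 -0.1066  0.015 ]
by [ 0.7298 -0.211   0.015 ]
by [ 0.7114 -0.3589  0.15  ]
by [ 0.7069 -0.3463  0.    ]
drv [0.372  0.2275 0.015 ]
drv [0.3632 0.1295 0.015 ]
drv [0.385  0.3302 0.01  ]
post expected [0.59422409 0.35936553]
```

```bash
python3 -m creep '[[0.2,-0.5,0.2,0,0,0.25],[0.35,-1,0.2,0,0,0.5],[0.35,-1,0.2,0,0,0.5],[0.35,-1,0.2,0,0,0.5],[0.35,-1,0.2,0,0,0.5],[0.35,-1,0.2,0,0,0.5],[0.35,-1,0.2,0,0,0.5]]' 1
for i in 1 2 3; do python3 -m creep '[[0.3,-1,0,0,0,0],[0.3,-1,0,0,0,0],[0.3,-1,0,0,0,0],[0.3,-1,0,0,0,0],[0.3,-1,0,0,0,0],[0.3,-1,0,0,0,0],[0.3,-1,0,0,0,0]]' ; done
python3 -m creep '[[0.13,-0.73,-0.3,0,0,0],[0.13,-0.73,-0.3,0,0,0],[0.13,-0.73,-0.3,0,0,0],[0.13,-0.73,-0.3,0,0,0],[0.13,-0.73,-0.3,0,0,0],[0.13,-0.73,-0.3,0,0,0]]'
python3 - <<'E'
from h import *
st(); snap('wrist','w1')
E
```

```text
time: 0.68
ee_pos: [0.3123, 0.3736, 0.2969]
eef_rot: [-0.062, 0.998, -0.0, 0.0]
wrist_force: [0.3, 0.7, 1.2]
opening: 0.0855
grasp_force: 0.0
time: 1.27
ee_pos: [0.3722, 0.175, 0.2962]
eef_rot: [-0.061, 0.998, 0.0, -0.0]
wrist_force: [-0.3, 0.5, -0.1]
opening: 0.0856
grasp_force: 0.0
time: 1.85
ee_pos: [0.4323, -0.024, 0.2959]
eef_rot: [-0.062, 0.998, 0.0, -0.0]
wrist_force: [0.3, 0.4, -0.7]
opening: 0.0855
grasp_force: 0.0
time: 2.43
ee_pos: [0.4927, -0.2229, 0.2956]
eef_rot: [-0.063, 0.998, 0.0, -0.0]
wrist_force: [-0.2, 0.6, -0.5]
opening: 0.0855
grasp_force: 0.0
time: 2.93
ee_pos: [0.5183, -0.3678, 0.2349]
eef_rot: [-0.064, 0.998, 0.001, -0.001]
wrist_force: [0.8, 0.8, 0.2]
opening: 0.0851
grasp_force: 0.0
2.9333 [ 0.5183 -0.3678  0.2349] [[-0.992, -0.127, -0.002], [-0.127, 0.992, 0.002], [0.001, 0.002, -1.0]] [-0.71  0.53  1.34  0.    1.27 -2.41] 0.08513254317051493 [0.8 0.8 0.2]
```

View pics/w1.png

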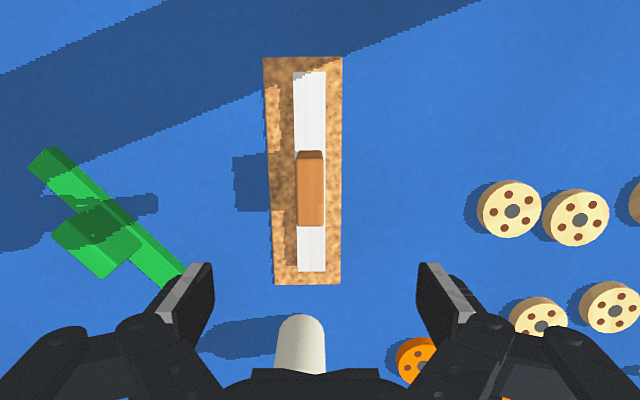

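The wrist view shows the bar vertical at x≈310. The grip's top face spans about (297–325, 158–227), aligned with the jaws, and the bottle stands clear at (300,345).

Run:
```python
from h import *
for p in [(297,158),(325,158),(324,227),(297,226),(310.5,192)]: print(w('w1',*p,.073))
for p in [(310,73),(312,270)]: print(w('w1',*p,.021))
c=[w('w1',*p,.005) for p in[(264,58),(341,57),(341,284),(275,285)]];print(c,np.mean(c,0))
```

```text
[ 0.4937 -0.3861  0.073 ]
[ 0.4908 -0.3636  0.073 ]
[ 0.5502 -0.3563  0.073 ]
[ 0.5522 -0.3796  0.073 ]
[ 0.5206 -0.3717  0.073 ]
[ 0.4247 -0.3846  0.021 ]
[ 0.6196 -0.3584  0.021 ]
[array([ 0.4161, -0.4291,  0.005 ]), array([ 0.4061, -0.358 ,  0.005 ]), array([ 0.6413, -0.3228,  0.005 ]), array([ 0.652 , -0.3966,  0.005 ])] [ 0.528875 -0.376625  0.005   ]
```

```bash
python3 -m creep '[[0.012,-0.02,-0.2,0,0,0],[0.012,-0.02,-0.4,0,0,0],[0.012,-0.02,-0.6,0,0,0],[0.012,-0.02,-0.75,0,0,0],[0.012,-0.02,-0.88,0,0,0],[0.012,-0.02,-0.88,0,0,0],[0.012,-0.02,-0.88,0,0,0]]' 1
python3 -m creep '[[0,0,0,0,0,0],[0,0,0,0,0,0],[0,0,0,0,0,0],[0,0,0,0,0,0],[0,0,0,0,0,0],[0,0,0,0,0,0],[0,0,0,0,0,0],[0,0,0,0,0,0]]' 0 80
python3 -m creep '[[0,0,0.1,0,0,0],[0,0,0.25,0,0,0],[0,0,0.25,0,0,0],[0,0,0.25,0,0,0]]'
```

```text
time: 3.57
ee_pos: [0.5203, -0.3713, 0.0606]
eef_rot: [-0.064, 0.998, 0.001, -0.001]
wrist_force: [-0.2, -0.8, 1.0]
opening: 0.0853
grasp_force: 0.0
time: 4.23
ee_pos: [0.5202, -0.3739, 0.0611]
eef_rot: [-0.063, 0.998, -0.0, 0.0]
wrist_force: [-1.5, 1.3, 9.3]
opening: 0.0235
grasp_force: 77.8
time: 4.57
ee_pos: [0.5205, -0.3741, 0.1116]
eef_rot: [-0.063, 0.998, -0.001, 0.001]
wrist_force: [0.6, -0.1, -3.4]
opening: 0.0232
grasp_force: 79.4
```

```bash
for i in 1 2; do python3 -m creep '[[-0.03,0.1,0,0,0,-0.12],[-0.06,0.2,0,0,0,-0.24],[-0.1,0.3,0,0,0,-0.36],[-0.15,0.4,0,0,0,-0.48],[-0.15,0.54,0,0,0,-0.6],[-0.15,0.54,0,0,0,-0.72],[-0.15,0.54,0,0,0,-0.83],[-0.15,0.54,0,0,0,-0.83]]'; done
python3 - <<'E'
from h import *
st();d=snap('top','top1'); cv2.imwrite('pics/c1.png',cv2.resize(d['img'][110:310,140:440,::-1],None,fx=2.5,fy=2.5))
E
```

```text
time: 5.23
ee_pos: [0.4894, -0.2648, 0.1093]
eef_rot: [0.365, 0.931, 0.0, -0.001]
wrist_force: [-0.1, -0.3, -3.3]
opening: 0.0229
grasp_force: 79.5
time: 5.9
ee_pos: [0.4597, -0.1573, 0.1098]
eef_rot: [0.722, 0.692, -0.0, -0.0]
wrist_force: [0.4, -0.4, -3.0]
opening: 0.0226
grasp_force: 79.6
5.9 [ 0.4597 -0.1573  0.1098] [[0.043, 0.999, -0.001], [0.999, -0.043, 0.0], [0.0, -0.001, -1.0]] [-0.45  0.52  1.84 -0.    0.78 -0.41] 0.022621292950032124 [ 0.4 -0.4 -3. ]
```

View pics/c1.png

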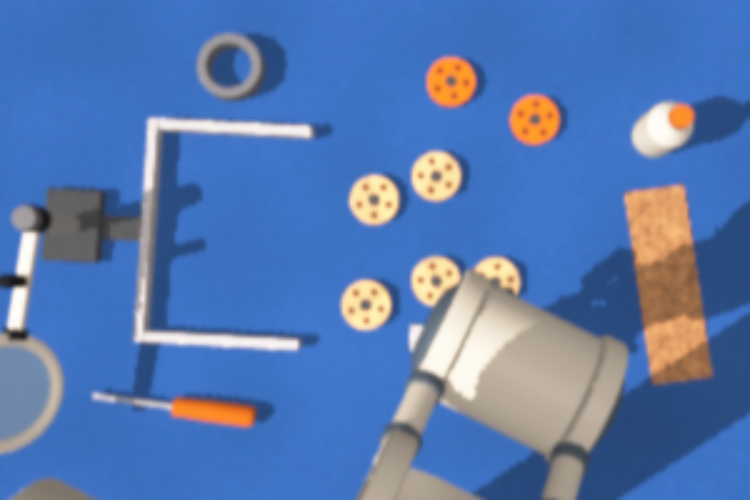

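The wheels are unmoved and the bar tip shows at (413,338), left of the w4 and w5 column. I'll lower the bar and push the left column inward.

```bash
python3 -m creep '[[0,0,-0.08,0,0,0],[0,0,-0.16,0,0,0],[0,0,-0.22,0,0,0],[0,0,-0.26,0,0,0],[0,0,-0.26,0,0,0]]'
python3 -m creep '[[0.03,-0.001,0,0,0,0],[0.07,-0.003,0,0,0,0],[0.11,-0.005,0,0,0,0],[0.15,-0.007,0,0,0,0],[0.19,-0.009,0,0,0,0],[0.23,-0.011,0,0,0,0],[0.275,-0.013,0,0,0,0],[0.275,-0.013,0,0,0,0]]'
python3 -m creep '[[-0.08,0,0,0,0,0],[-0.2,0,0,0,0,0],[-0.2,0,0.2,0,0,0],[-0.2,0,0.4,0,0,0],[-0.2,0,0.4,0,0,0]]'
```

```text
time: 6.37
ee_pos: [0.4596, -0.1577, 0.0569]
eef_rot: [0.72, 0.694, -0.0, -0.001]
wrist_force: [-0.9, 0.3, -2.0]
opening: 0.023
grasp_force: 79.6
time: 7.03
ee_pos: [0.5172, -0.1605, 0.0585]
eef_rot: [0.721, 0.693, 0.0, 0.001]
wrist_force: [-0.1, -0.0, -2.5]
opening: 0.0231
grasp_force: 79.4
time: 7.45
ee_pos: [0.477, -0.1612, 0.1438]
eef_rot: [0.721, 0.693, 0.001, 0.003]
wrist_force: [3.3, -1.0, -1.2]
opening: 0.0232
grasp_force: 80.4
```

```bash
for i in 1 2; do python3 -m creep '[[0.15,0.055,0,0,0,0],[0.3,0.11,0,0,0,0],[0.45,0.165,0,0,0,0],[0.6,0.223,0,0,0,0],[0.6,0.223,0,0,0,0],[0.6,0.223,0,0,0,0]]'; done
python3 - <<'E'
from h import *
st();d=snap('top','top2'); cv2.imwrite('pics/c2.png',cv2.resize(d['img'][110:310,140:440,::-1],None,fx=2.5,fy=2.5)); d=snap('wrist','w2')
E
```

```text
time: 7.95
ee_pos: [0.5959, -0.1148, 0.1377]
eef_rot: [0.721, 0.693, 0.0, 0.0]
wrist_force: [-1.0, 0.2, -3.1]
opening: 0.023
grasp_force: 80.8
time: 8.45
ee_pos: [0.7149, -0.0707, 0.1374]
eef_rot: [0.721, 0.693, -0.0, -0.0]
wrist_force: [-0.7, -0.1, -2.8]
opening: 0.0227
grasp_force: 81.2
8.45 [ 0.7149 -0.0707  0.1374] [[0.04, 0.999, -0.001], [0.999, -0.04, 0.0], [0.0, -0.001, -1.0]] [-0.18  0.74  1.21 -0.    1.2  -0.14] 0.022654856428055373 [-0.7 -0.1 -2.8]
```

View pics/w2.png

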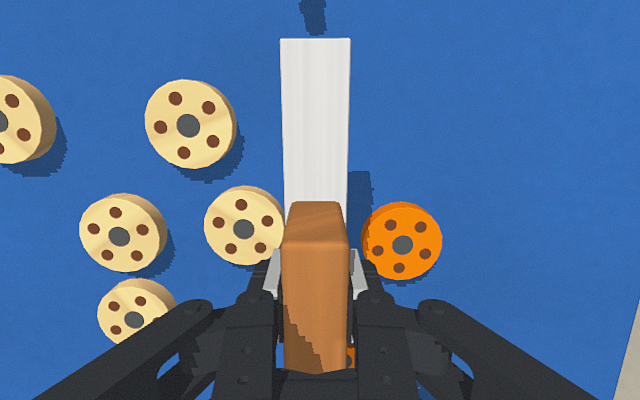

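The wrist view shows the bar over the gap between w2 (243,230) and an orange decoy (402,243). The other wheels are at (188,125), (120,234), (134,318) and (3,122).

```bash
cat >> h.py <<'E'
py=np.array([.048,.99885]);px=np.array([.99885,-.048]);po=np.array([.580,.070])
def pen(p): q=np.array(p)[:2]-po; return np.round([q@px,q@py],4)
E
python3 - <<'E'
from h import *
for p in [(243,230),(188,125),(120,234),(134,318),(3,122),(402,243)]: print(pen(w('w2',*p,.015)))
print(pen(env.sense()['ee_pos']))
for p in[(281,39),(350,39)]: print('tip',pen(w('w2',*p,.097)))
E
```

```text
[ 0.0875 -0.1562]
[ 0.0542 -0.08  ]
[-0.0046 -0.16  ]
[-0.0047 -0.233 ]
[-0.0712 -0.0788]
[ 0.2064 -0.1657]
[ 0.1402 -0.1349]
tip [ 0.1261 -0.0382]
tip [ 0.1549 -0.038 ]
```

```bash
python3 -m creep '[[0.02,0,-0.05,0,0,0],[0.02,0,-0.15,0,0,0],[0.02,0,-0.25,0,0,0],[0.02,0,-0.34,0,0,0],[0.02,0,-0.4,0,0,0],[0.02,0,-0.4,0,0,0]]'
python3 -m creep '[[-0.03,0.001,0,0,0,0],[-0.06,0.003,0,0,0,0],[-0.1,0.005,0,0,0,0],[-0.14,0.007,0,0,0,0],[-0.18,0.009,0,0,0,0],[-0.2,0.01,0,0,0,0],[-0.22,0.011,0,0,0,0],[-0.22,0.011,0,0,0,0]]'
python3 -m creep '[[0.1,0,0,0,0,0],[0.15,0,0,0,0,0],[0.15,0,0.2,0,0,0],[0.15,0,0.35,0,0,0],[0.15,0,0.35,0,0,0]]'
```

```text
time: 9.05
ee_pos: [0.7177, -0.0714, 0.0561]
eef_rot: [0.722, 0.692, -0.001, -0.001]
wrist_force: [-1.3, -0.6, -2.5]
opening: 0.0231
grasp_force: 82.3
time: 9.72
ee_pos: [0.6741, -0.0687, 0.0584]
eef_rot: [0.721, 0.693, -0.0, -0.0]
wrist_force: [0.6, 1.0, -3.6]
opening: 0.0232
grasp_force: 82.4
time: 10.13
ee_pos: [0.7083, -0.0693, 0.1345]
eef_rot: [0.721, 0.693, 0.003, 0.004]
wrist_force: [1.7, -0.0, -1.5]
opening: 0.0232
grasp_force: 82.6
```

```bash
for i in 1 2; do python3 -m creep '[[-0.05,-0.06,0,0,0,0.11],[-0.1,-0.12,0,0,0,0.22],[-0.15,-0.18,0,0,0,0.33],[-0.2,-0.24,0,0,0,0.44],[-0.25,-0.3,0,0,0,0.55],[-0.3,-0.36,0,0,0,0.66],[-0.36,-0.43,0,0,0,0.747],[-0.36,-0.43,0,0,0,0.747]]'; done
python3 - <<'E'
from h import *
st();print(pen(env.sense()['ee_pos']));d=snap('top','top3'); cv2.imwrite('pics/c3.png',cv2.resize(d['img'][110:310,140:440,::-1],None,fx=2.5,fy=2.5)); d=snap('wrist','w3')
E
```

```text
time: 10.8
ee_pos: [0.6312, -0.1569, 0.128]
eef_rot: [0.401, 0.916, -0.0, -0.0]
wrist_force: [0.5, -1.5, -2.8]
opening: 0.023
grasp_force: 82.3
time: 11.47
ee_pos: [0.5595, -0.2426, 0.1281]
eef_rot: [0.022, 1.0, -0.0, -0.0]
wrist_force: [0.1, -0.1, -2.4]
opening: 0.0231
grasp_force: 82.4
11.4667 [ 0.5595 -0.2426  0.1281] [[-0.999, 0.043, -0.001], [0.043, 0.999, -0.0], [0.001, -0.0, -1.0]] [-0.51  0.62  1.52 -0.    1.01 -2.03] 0.02307765761543861 [ 0.1 -0.1 -2.4]
[-0.0054 -0.3133]
```

View pics/c3.png

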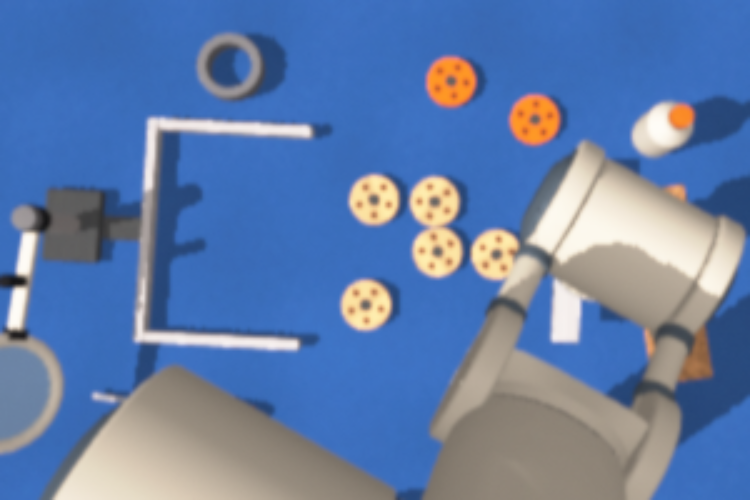

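The wheels now stand at (374,199), (435,201), (437,252), (494,254) and (366,304), all within the bar's width, so I'll sweep straight in.

```bash
python3 -m creep '[[0.025,0,-0.08,0,0,0],[0.025,0,-0.16,0,0,0],[0.025,0,-0.24,0,0,0],[0.025,0,-0.3,0,0,0],[0.025,0,-0.35,0,0,0],[0.025,0,-0.35,0,0,0]]'
for i in 1 2 3; do python3 -m creep '[[0.002,0.05,0,0,0,0],[0.005,0.1,0,0,0,0],[0.007,0.15,0,0,0,0],[0.01,0.2,0,0,0,0],[0.012,0.25,0,0,0,0],[0.014,0.3,0,0,0,0],[0.017,0.35,0,0,0,0],[0.019,0.4,0,0,0,0]]'; done
python3 - <<'E'
from h import *
st();print(pen(env.sense()['ee_pos']));d=snap('top','top4'); cv2.imwrite('pics/c4.png',cv2.resize(d['img'][110:310,140:440,::-1],None,fx=2,fy=2)); d=snap('wrist','w4')
a=cv2.imread('pics/c4.png');b=cv2.resize(cv2.imread('pics/w4.png'),None,fx=.3,fy=.3)
a[-b.shape[0]:,-b.shape[1]:]=b;cv2.imwrite('pics/m4.png',a)
E
```

```text
time: 12.07
ee_pos: [0.5654, -0.2399, 0.0564]
eef_rot: [0.024, 1.0, 0.001, -0.001]
wrist_force: [-1.7, -0.1, -3.9]
opening: 0.0234
grasp_force: 82.3
time: 12.73
ee_pos: [0.5699, -0.1597, 0.0585]
eef_rot: [0.023, 1.0, -0.0, 0.0]
wrist_force: [0.1, -1.2, -1.9]
opening: 0.023
grasp_force: 82.4
time: 13.4
ee_pos: [0.5736, -0.0798, 0.0583]
eef_rot: [0.024, 1.0, -0.0, -0.0]
wrist_force: [-0.7, -0.8, -2.8]
opening: 0.023
grasp_force: 82.3
time: 14.07
ee_pos: [0.5774, 0.0002, 0.0583]
eef_rot: [0.023, 1.0, -0.0, -0.0]
wrist_force: [0.5, -0.3, -3.6]
opening: 0.0231
grasp_force: 82.2
14.0667 [5.774e-01 2.000e-04 5.830e-02] [[-0.999, 0.047, -0.0], [0.047, 0.999, -0.0], [0.0, -0.0, -1.0]] [-0.1   0.68  1.65 -0.    0.81 -1.63] 0.023127505484850357 [ 0.5 -0.3 -3.6]
[ 0.0007 -0.0698]
```

View pics/m4.png

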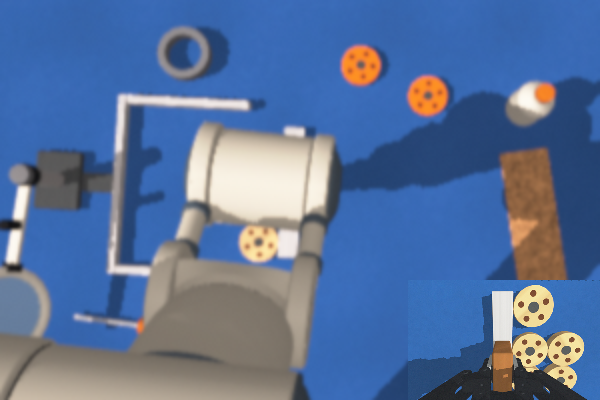

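Run:
```python
from h import *
for p in [(420,87),(407,237),(525,233),(517,327)]: print(pen(w('w4',*p,.015)))
print(pen(w('w4',300,38,.018)))
```

```text
[-0.0773 -0.0228]
[-0.0061 -0.0229]
[-0.0082  0.0357]
[0.0467 0.0411]
[-0.0966 -0.0753]
```

w3 is at x −77 mm and fits inside the wall, so I'll finish the sweep and hold.

```bash
python3 -m creep '[[0.002,0.05,0,0,0,0],[0.005,0.1,0,0,0,0],[0.007,0.15,0,0,0,0],[0.01,0.2,0,0,0,0],[0.012,0.25,0,0,0,0],[0.014,0.3,0,0,0,0],[0.016,0.34,0,0,0,0],[0.018,0.37,0,0,0,0]]'
python3 -m creep '[[0.001,0.02,0,0,0,0],[0.002,0.04,0,0,0,0],[0.002,0.05,0,0,0,0],[0.002,0.05,0,0,0,0],[0.002,0.05,0,0,0,0],[0.002,0.05,0,0,0,0],[0.002,0.05,0,0,0,0],[0.002,0.05,0,0,0,0]]'
python3 - <<'E'
from h import *
st();print(pen(env.sense()['ee_pos']));d=snap('wrist','w5')
E
python3 -m creep '[[-0.005,-0.1,0,0,0,0],[-0.01,-0.2,0,0,0,0],[-0.02,-0.4,0,0,0,0],[-0.02,-0.4,0.2,0,0,0],[-0.02,-0.4,0.4,0,0,0],[-0.02,-0.4,0.4,0,0,0]]'
python3 - <<'E'
from h import *
d=snap('wrist','w6');cv2.imwrite('pics/m6.png',np.vstack([cv2.resize(cv2.imread(f'pics/{f}.png')[:280],None,fx=1,fy=1) for f in('w5','w6')]))
E
```

```text
time: 14.83
ee_pos: [0.5809, 0.0744, 0.0583]
eef_rot: [0.023, 1.0, 0.0, -0.0]
wrist_force: [-0.5, -1.3, -2.5]
opening: 0.0232
grasp_force: 82.3
time: 15.5
ee_pos: [0.5814, 0.083, 0.0583]
eef_rot: [0.024, 1.0, 0.0, 0.0]
wrist_force: [0.7, 0.3, -2.8]
opening: 0.0232
grasp_force: 82.3
15.5 [0.5814 0.083  0.0583] [[-0.999, 0.047, 0.0], [0.047, 0.999, 0.0], [-0.0, 0.0, -1.0]] [ 0.04  0.69  1.62  0.    0.83 -1.48] 0.023246365167152665 [ 0.7  0.3 -2.8]
[0.0007 0.0131]
time: 16.05
ee_pos: [0.5804, 0.0022, 0.1445]
eef_rot: [0.024, 1.0, -0.0, 0.004]
wrist_force: [3.7, -0.0, -1.1]
opening: 0.0229
grasp_force: 83.0
```

View pics/m6.png

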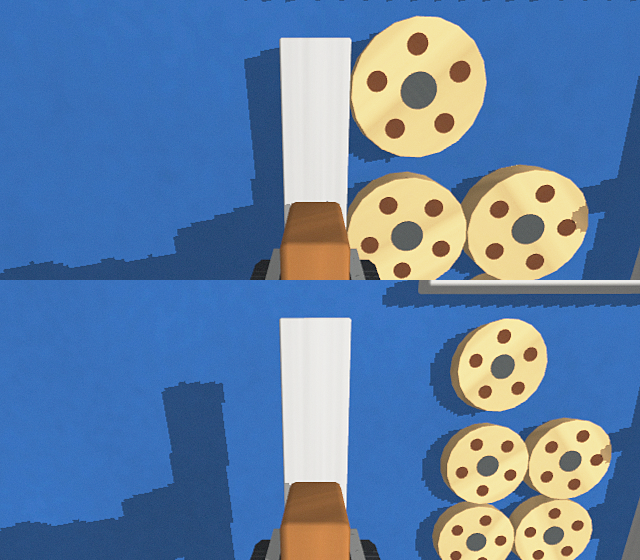

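All five wheels are in the pen, at lower-panel pixels (503,366), (487,466), (570,460), (476,540) and (553,534). I'll check the numbers and carry the straightedge back.

```bash
python3 - <<'E'
from h import *
for p in [(503,86),(487,186),(570,180),(476,260),(553,254)]: print(pen(w('w6',*p,.015)))
E
for i in 1 2; do python3 -m creep '[[-0.02,-0.2,0,0,0,0.02],[-0.05,-0.4,0,0,0,0.04],[-0.08,-0.6,0,0,0,0.06],[-0.1,-0.8,0,0,0,0.08],[-0.13,-0.95,0,0,0,0.093],[-0.13,-0.95,0,0,0,0.093],[-0.13,-0.95,0,0,0,0.093]]'; done
```

```text
[-0.076   0.0584]
[-0.0063  0.0579]
[-0.0108  0.1178]
[0.0539 0.0581]
[0.0487 0.1176]
time: 16.68
ee_pos: [0.5505, -0.188, 0.1372]
eef_rot: [-0.024, 1.0, 0.0, -0.001]
wrist_force: [-0.4, 1.0, -2.1]
opening: 0.023
grasp_force: 82.6
time: 17.27
ee_pos: [0.5251, -0.377, 0.1373]
eef_rot: [-0.073, 0.997, 0.0, -0.0]
wrist_force: [-0.5, 0.8, -2.4]
opening: 0.023
grasp_force: 82.7
```

```bash
python3 -m creep '[[0.012,0,-0.1,0,0,0],[0.012,0,-0.2,0,0,0],[0.012,0,-0.28,0,0,0],[0.012,0,-0.33,0,0,0],[0.012,0,-0.36,0,0,0],[0.012,0,-0.375,0,0,0],[0.012,0,-0.375,0,0,0]]'
python3 -m creep '[[0,0,0,0,0,0],[0,0,0,0,0,0],[0,0,0,0,0,0],[0,0,0,0,0,0],[0,0,0,0,0,0],[0,0,0,0,0,0],[0,0,0,0,0,0],[0,0,0,0,0,0]]' 1
python3 -m creep '[[0,0,0.1,0,0,0],[0,0,0.3,0,0,0],[0,0,0.5,0,0,0],[0,0,0.7,0,0,0],[0,0,0.9,0,0,0],[0,0,1,0,0,0],[0,0,1,0,0,0]]'
python3 - <<'E'
from h import *
snap('wrist','w7');d=snap('top','top7')
a=cv2.resize(cv2.imread('pics/w7.png'),None,fx=.75,fy=.75);b=cv2.resize(d['img'][110:310,80:320,::-1],None,fx=2,fy=2)
cv2.imwrite('pics/m7.png',np.vstack([np.hstack([a[:290],np.zeros((290,20,3),np.uint8)])[:,:480],b[:310]]))
E
```

```text
time: 17.85
ee_pos: [0.5279, -0.3761, 0.0631]
eef_rot: [-0.074, 0.997, 0.0, -0.0]
wrist_force: [-0.2, -0.3, -3.4]
opening: 0.023
grasp_force: 82.8
time: 18.52
ee_pos: [0.5277, -0.3768, 0.0633]
eef_rot: [-0.074, 0.997, -0.0, 0.0]
wrist_force: [1.5, 1.1, 0.2]
opening: 0.0854
grasp_force: 0.0
time: 19.1
ee_pos: [0.5293, -0.378, 0.2691]
eef_rot: [-0.074, 0.997, -0.003, 0.003]
wrist_force: [-0.4, -0.0, 0.3]
opening: 0.0852
grasp_force: 0.0
```

View pics/m7.png

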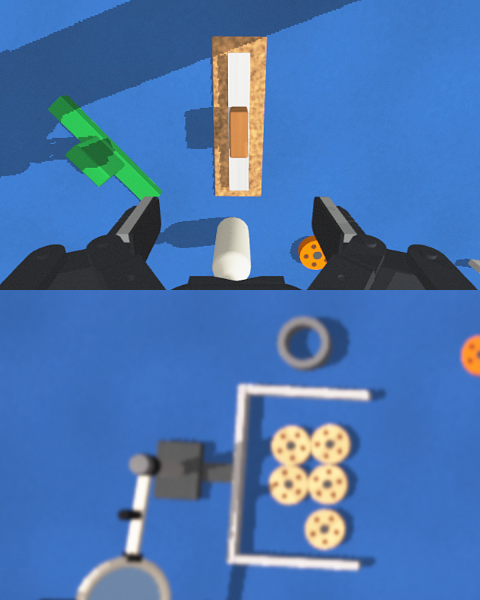

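The straightedge stands centred on the cork, and all wheels are in the pen with the post at (143,465) and the peg at (120,515). Next I'll go above the peg with the jaws closing square to the arm.

```bash
for i in 1 2 3 4; do python3 -m creep '[[0,0.2,0,0,0,-0.02],[0,0.4,0,0,0,-0.04],[0,0.6,0,0,0,-0.06],[0,0.8,0,0,0,-0.072],[0,0.934,0,0,0,-0.072],[0,0.934,0,0,0,-0.072],[0,0.934,0,0,0,-0.072]]' 1; done
python3 - <<'E'
from h import *
st();snap('wrist','w8')
E
```

```text
time: 19.78
ee_pos: [0.5272, -0.1884, 0.2621]
eef_rot: [-0.037, 0.999, 0.001, -0.001]
wrist_force: [0.3, -0.6, 0.7]
opening: 0.0853
grasp_force: 0.0
time: 20.37
ee_pos: [0.5277, -0.0028, 0.2625]
eef_rot: [0.001, 1.0, -0.0, -0.001]
wrist_force: [0.4, 0.0, -0.2]
opening: 0.0852
grasp_force: 0.0
time: 20.95
ee_pos: [0.5282, 0.1832, 0.2625]
eef_rot: [0.039, 0.999, -0.0, -0.0]
wrist_force: [0.9, -0.4, 0.6]
opening: 0.0855
grasp_force: 0.0
time: 21.53
ee_pos: [0.5287, 0.3695, 0.2625]
eef_rot: [0.077, 0.997, -0.0, -0.0]
wrist_force: [0.2, -0.3, 0.1]
opening: 0.0851
grasp_force: 0.0
21.5333 [0.5287 0.3695 0.2625] [[-0.988, 0.153, -0.001], [0.153, 0.988, -0.001], [0.0, -0.001, -1.0]] [ 0.52  0.52  1.28 -0.    1.34 -0.9 ] 0.08508764348669175 [ 0.2 -0.3  0.1]
```

View pics/w8.png

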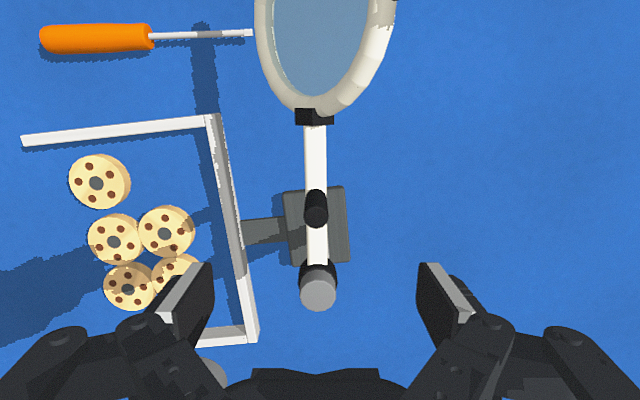

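The wrist view shows the peg top at (316,214), the lamp button at (318,289) and the arm running straight up to the lens.

Run:
```python
from h import *
print(w('w8',316,216,.177),w('w8',318,291,.154), w('w8',314,118,.126))
```

```text
[0.5257 0.3698 0.177 ] [0.5917 0.3611 0.154 ] [0.4697 0.3771 0.126 ]
```

```bash
python3 -m creep '[[-0.018,0,-0.15,0,0,0],[-0.018,0,-0.3,0,0,0],[-0.018,0,-0.4,0,0,0],[-0.018,0,-0.47,0,0,0],[-0.018,0,-0.47,0,0,0]]' 1
python3 -m creep '[[0,0,0,0,0,0],[0,0,0,0,0,0],[0,0,0,0,0,0],[0,0,0,0,0,0],[0,0,0,0,0,0],[0,0,0,0,0,0],[0,0,0,0,0,0],[0,0,0,0,0,0]]' 0 40
python3 - <<'E'
from h import *
st();p=env.sense()['ee_pos'][:2];C=np.array([.593,.359]);v=p-C;print(np.linalg.norm(v),np.degrees(np.arctan2(v[1],v[0])))
for k in range(3):
    a=np.radians(32*k);Rz=lambda a:np.array([[np.cos(a),-np.sin(a)],[np.sin(a),np.cos(a)]])
    s=Rz(a)@v
    print([[*((Rz(np.radians(4*i))@s-s)/.2).round(3).tolist(),0,0,0,round(4*i/60,3)] for i in range(1,9)])
E
```

```text
time: 22.0
ee_pos: [0.5236, 0.3672, 0.1663]
eef_rot: [0.078, 0.997, -0.002, -0.002]
wrist_force: [-0.1, 0.9, -0.7]
opening: 0.0857
grasp_force: 0.0
time: 22.67
ee_pos: [0.5243, 0.3706, 0.17]
eef_rot: [0.077, 0.997, 0.0, 0.0]
wrist_force: [-0.8, -2.0, 6.1]
opening: 0.0147
grasp_force: 38.8
22.6667 [0.5243 0.3706 0.17  ] [[-0.988, 0.153, 0.001], [0.153, 0.988, 0.0], [-0.001, 0.0, -1.0]] [ 0.52  0.6   1.4  -0.    1.14 -0.89] 0.014694024360588837 [-0.8 -2.   6.1]
0.06961973301214308 170.43017119101066
[[-0.003, -0.024, 0, 0, 0, 0.067], [-0.005, -0.048, 0, 0, 0, 0.133], [-0.005, -0.073, 0, 0, 0, 0.2], [-0.003, -0.097, 0, 0, 0, 0.267], [0.001, -0.121, 0, 0, 0, 0.333], [0.006, -0.145, 0, 0, 0, 0.4], [0.013, -0.168, 0, 0, 0, 0.467], [0.021, -0.191, 0, 0, 0, 0.533]]
[[0.01, -0.022, 0, 0, 0, 0.067], [0.022, -0.043, 0, 0, 0, 0.133], [0.035, -0.064, 0, 0, 0, 0.2], [0.049, -0.084, 0, 0, 0, 0.267], [0.065, -0.102, 0, 0, 0, 0.333], [0.082, -0.119, 0, 0, 0, 0.4], [0.1, -0.136, 0, 0, 0, 0.467], [0.119, -0.15, 0, 0, 0, 0.533]]
[[0.02, -0.013, 0, 0, 0, 0.067], [0.041, -0.025, 0, 0, 0, 0.133], [0.063, -0.036, 0, 0, 0, 0.2], [0.086, -0.045, 0, 0, 0, 0.267], [0.109, -0.052, 0, 0, 0, 0.333], [0.133, -0.058, 0, 0, 0, 0.4], [0.157, -0.062, 0, 0, 0, 0.467], [0.181, -0.064, 0, 0, 0, 0.533]]
```

```bash
python3 -m creep '[[-0.003,-0.024,0,0,0,0.067],[-0.005,-0.048,0,0,0,0.133],[-0.005,-0.073,0,0,0,0.2],[-0.003,-0.097,0,0,0,0.267],[0.001,-0.121,0,0,0,0.333],[0.006,-0.145,0,0,0,0.4],[0.013,-0.168,0,0,0,0.467],[0.021,-0.191,0,0,0,0.533]]'
python3 -m creep '[[0.01,-0.022,0,0,0,0.067],[0.022,-0.043,0,0,0,0.133],[0.035,-0.064,0,0,0,0.2],[0.049,-0.084,0,0,0,0.267],[0.065,-0.102,0,0,0,0.333],[0.082,-0.119,0,0,0,0.4],[0.1,-0.136,0,0,0,0.467],[0.119,-0.15,0,0,0,0.533]]'
python3 -m creep '[[0.02,-0.013,0,0,0,0.067],[0.041,-0.025,0,0,0,0.133],[0.063,-0.036,0,0,0,0.2],[0.086,-0.045,0,0,0,0.267],[0.109,-0.052,0,0,0,0.333],[0.133,-0.058,0,0,0,0.4],[0.157,-0.062,0,0,0,0.467],[0.181,-0.064,0,0,0,0.533]]'
python3 -m creep '[[0,0,0,0,0,0],[0,0,0,0,0,0],[0,0,0,0,0,0]]'
python3 - <<'E'
from h import *
st();p=env.sense()['ee_pos'][:2];C=np.array([.593,.359]);print(pen(p),np.linalg.norm(p-C))
snap('top','top9')
E
```

```text
time: 23.33
ee_pos: [0.5295, 0.3325, 0.17]
eef_rot: [-0.202, 0.979, 0.0, 0.001]
wrist_force: [6.7, 1.2, 0.1]
opening: 0.0148
grasp_force: 38.9
time: 24.0
ee_pos: [0.5529, 0.3027, 0.17]
eef_rot: [-0.464, 0.886, 0.0, 0.001]
wrist_force: [2.2, 3.0, 3.3]
opening: 0.0149
grasp_force: 39.4
time: 24.67
ee_pos: [0.5891, 0.289, 0.17]
eef_rot: [-0.69, 0.723, -0.001, 0.0]
wrist_force: [1.7, -5.7, 4.9]
opening: 0.0147
grasp_force: 39.7
time: 24.92
ee_pos: [0.5895, 0.289, 0.17]
eef_rot: [-0.689, 0.725, -0.001, 0.001]
wrist_force: [4.9, -5.8, 3.0]
opening: 0.0149
grasp_force: 39.7
24.9167 [0.5895 0.289  0.17  ] [[-0.05, -0.999, 0.002], [-0.999, 0.05, -0.0], [0.0, -0.002, -1.0]] [ 0.37  0.62  1.36 -0.    1.16 -2.73] 0.014880638414694168 [ 4.9 -5.8  3. ]
[-0.001   0.2192] 0.07011103935354317
```

```bash
python3 -m creep '[[0,0,0,0,0,0],[0,0,0,0,0,0],[0,0,0,0,0,0],[0,0,0,0,0,0],[0,0,0,0,0,0],[0,0,0,0,0,0],[0,0,0,0,0,0]]' 0.5
python3 -m creep '[[0,0,0.15,0,0,0],[0,0,0.3,0,0,0],[0,0,0.5,0,0,0],[0,0,0.6,0,0,0],[0,0,0.6,0,0,0]]'
for i in 1 2; do python3 -m creep '[[-0.05,-0.08,0,0,0,-0.11],[-0.1,-0.16,0,0,0,-0.22],[-0.15,-0.24,0,0,0,-0.33],[-0.2,-0.3,0,0,0,-0.44],[-0.2,-0.3,0,0,0,-0.55],[-0.2,-0.3,0,0,0,-0.66],[-0.2,-0.3,0,0,0,-0.747],[-0.2,-0.3,0,0,0,-0.747]]' 0; done
python3 - <<'E'
from h import *
st();print(pen(env.sense()['ee_pos']),env.tip_reach)
snap('side','s9');d=snap('wrist','w9')
a=cv2.resize(cv2.imread('pics/s9.png')[70:270,130:400],None,fx=2.5,fy=2.5)
cv2.imwrite('pics/m9.png',a)
E
```

```text
time: 25.55
ee_pos: [0.5883, 0.2895, 0.1693]
eef_rot: [-0.689, 0.725, 0.0, 0.0]
wrist_force: [0.2, 0.6, 0.6]
opening: 0.043
grasp_force: 0.0
time: 25.97
ee_pos: [0.5901, 0.2902, 0.2948]
eef_rot: [-0.689, 0.725, -0.002, 0.004]
wrist_force: [0.4, 0.2, 0.5]
opening: 0.0425
grasp_force: 0.0
time: 26.63
ee_pos: [0.5482, 0.2293, 0.2891]
eef_rot: [-0.359, 0.933, 0.0, -0.0]
wrist_force: [-0.3, 0.8, -0.2]
opening: -0.0002
grasp_force: 0.0
time: 27.3
ee_pos: [0.5083, 0.1694, 0.2891]
eef_rot: [0.023, 1.0, -0.0, -0.0]
wrist_force: [-0.3, 0.3, 0.6]
opening: 0.0001
grasp_force: 0.0
27.3 [0.5083 0.1694 0.2891] [[-0.999, 0.045, -0.0], [0.045, 0.999, -0.0], [0.0, -0.0, -1.0]] [ 0.21  0.34  1.52 -0.    1.29 -1.32] 0.00011873636155653997 [-0.3  0.3  0.6]
[-0.0764  0.0958] 0.025
```

View pics/m9.png

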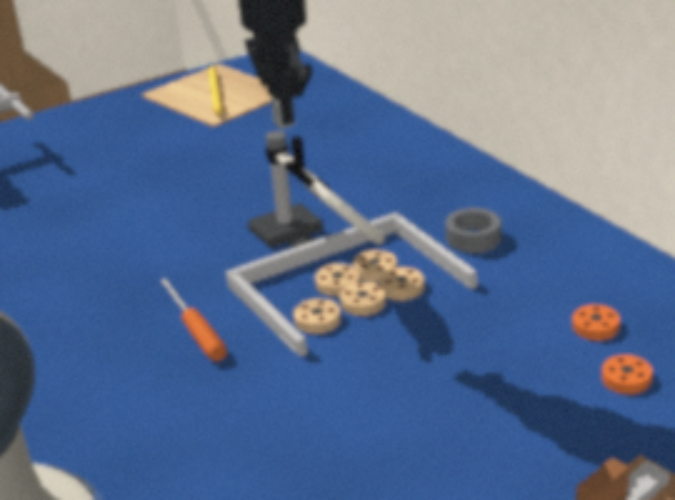

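The side view shows the lens edge-on, from (290,160) to (385,240) in the crop, with the tab end raised directly under the shut fingers at (285,115). I'll press the tab down to level.

```bash
python3 -m creep '[[0,0,-0.1,0,0,0],[0,0,-0.18,0,0,0],[0,0,-0.25,0,0,0],[0,0,-0.3,0,0,0],[0,0,-0.35,0,0,0],[0,0,-0.4,0,0,0],[0,0,-0.45,0,0,0]]'
python3 -m creep '[[0,0,-0.03,0,0,0],[0,0,-0.06,0,0,0],[0,0,-0.09,0,0,0],[0,0,-0.12,0,0,0],[0,0,-0.15,0,0,0],[0,0,-0.17,0,0,0],[0,0,-0.18,0,0,0],[0,0,-0.18,0,0,0]]'
python3 -c "
from h import *
st()"
```

```text
time: 27.98
ee_pos: [0.5085, 0.1694, 0.1987]
eef_rot: [0.021, 1.0, 0.0, 0.0]
wrist_force: [-1.3, -1.4, 2.1]
opening: 0.0002
grasp_force: 1.3
time: 28.65
ee_pos: [0.5082, 0.1694, 0.1629]
eef_rot: [0.022, 1.0, -0.0, -0.0]
wrist_force: [0.6, -0.6, 0.2]
opening: 0.0001
grasp_force: 0.0
28.65 [0.5082 0.1694 0.1629] [[-0.999, 0.044, -0.0], [0.044, 0.999, -0.0], [0.0, -0.0, -1.0]] [ 0.21  0.48  1.67  0.    0.98 -1.32] 7.188949118098785e-05 [ 0.6 -0.6  0.2]
```

```bash
python3 -m creep '[[0,0,-0.01,0,0,0],[0,0,-0.02,0,0,0],[0,0,-0.03,0,0,0],[0,0,-0.03,0,0,0],[0,0,-0.03,0,0,0]]'
python3 -m creep '[[0,0,0.1,0,0,0],[0,0,0.25,0,0,0],[0,0,0.4,0,0,0],[0.2,0.4,0.55,0,0,0],[0.42,0.8,0.55,0,0,0],[0.42,0.95,0.55,0,0,0],[0.42,0.95,0.55,0,0,0],[0.42,0.95,0.55,0,0,0]]'
python3 - <<'E'
from h import *
st()
snap('side','s10');d=snap('top','t10');snap('wrist','w10')
a=cv2.resize(cv2.imread('pics/s10.png')[90:250,150:360],None,fx=1.8,fy=1.8)
b=cv2.resize(d['img'][120:280,110:320,::-1],None,fx=1.8,fy=1.8)
c=cv2.resize(cv2.imread('pics/w10.png'),(461,288))
cv2.imwrite('pics/m10.png',np.vstack([np.hstack([a,b]),np.hstack([c,np.zeros((288,a.shape[1]*2-461,3),np.uint8)])]))
E
```

```text
time: 29.07
ee_pos: [0.5084, 0.1695, 0.1572]
eef_rot: [0.022, 1.0, -0.0, 0.0]
wrist_force: [0.3, 0.9, 0.4]
opening: -0.0
grasp_force: 0.0
time: 29.73
ee_pos: [0.5917, 0.3589, 0.2674]
eef_rot: [0.022, 1.0, 0.0, 0.0]
wrist_force: [1.1, -0.2, 0.2]
opening: -0.0
grasp_force: 0.0
29.7333 [0.5917 0.3589 0.2674] [[-0.999, 0.044, 0.0], [0.044, 0.999, 0.0], [-0.0, 0.0, -1.0]] [ 0.46  0.58  1.15 -0.    1.41 -1.07] -3.054182948924937e-05 [ 1.1 -0.2  0.2]
```

View pics/m10.png

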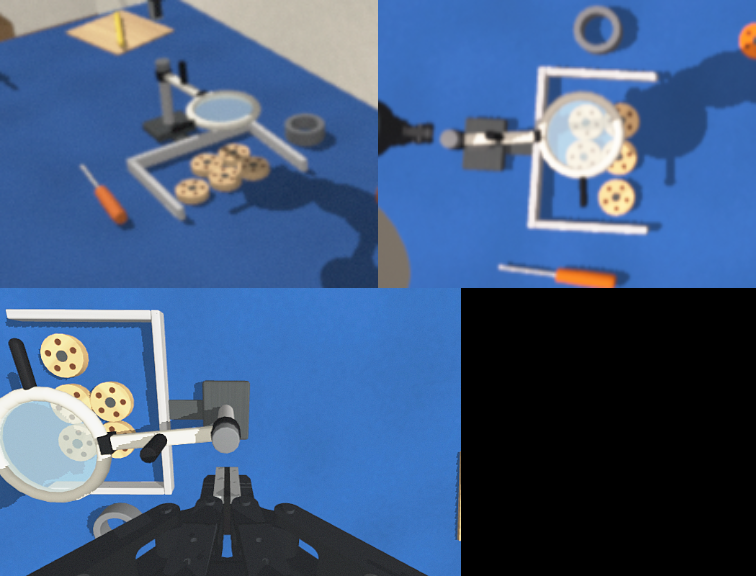

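The views show the lens over the pen with its head near level, the tab end in the top panel at (583,206) and in the wrist panel at (15,340), and all wheels in place. I'll triangulate the tab and the lens.

Run:
```python
from h import *
def ray(f,u,v):
    a=w(f,u,v,0.);E=np.load(f'pics/{f}.npz')['extrinsics'][:3,3];d=a-E;return E,d/np.linalg.norm(d)
def tri(*obs):
    A=np.zeros((3,3));b=np.zeros(3)
    for o in obs:
        c,d=ray(*o);M=np.eye(3)-np.outer(d,d);A+=M;b+=M@c
    return np.linalg.solve(A,b)
def dark(f,r0,r1,c0,c1):
    g=cv2.imread(f'pics/{f}.png')[r0:r1,c0:c1].max(2)<70;y,x=np.nonzero(g);print(f,x.min()+c0,x.max()+c0,y.min()+r0,y.max()+r0,x.mean()+c0,y.mean()+r0);return x.mean()+c0,y.mean()+r0
a=dark('t10',215,240,218,230);b=dark('w10',60,140,8,55)
p=tri(('t10',*a),('w10',*b));print('tab mean',p,pen(p))
l=w('t10',223.3,195.6,.126);print('lens',l,pen(l))
```

```text
t10 223 225 219 233 223.71428571428572 226.57142857142858
w10 12 50 70 139 30.55930930930931 104.43018018018017
tab mean [0.51526784 0.16152594 0.12735682] [-0.0691  0.0883]
lens [0.6012 0.1649 0.126 ] [0.0166 0.0958]
```

Run:
```python
from h import *
for f,(r0,r1,c0,c1),k in (('w10',(170,260,185,250),8),('w10',(50,400-100,0,180),4),('t10',(185,205,160,205),20)):
    im=cv2.imread(f'pics/{f}.png')[r0:r1,c0:c1]; 
    if c0==0: continue
    g=(im.max(2)<70).astype(np.uint8);n,_,s,c=cv2.connectedComponentsWithStats(g)
    for i in range(1,n):
        if s[i][4]>5: print(f,s[i][:5]+[c0,r0,0,0,0],c[i]+[c0,r0])
# lens ring via bright pixels in w10: fit circle centre on plane z=.126
for z in(.133,):
  for p in [(0,0)]: pass
im=cv2.imread('pics/t10.png');g=((im.min(2)>150)).astype(np.uint8);sub=g[165:225,195:255]
y,x=np.nonzero(sub);h=cv2.convexHull(np.array([x,y]).T.astype(np.int32));print('hull ell',cv2.fitEllipse(h), 'off 195,165')
```

```text
w10 [195 202  37  41 899] [212.74193548 222.44938821]
t10 [180 188   2   4   7] [180.42857143 189.28571429]
t10 [170 193   9   6  37] [174.37837838 194.89189189]
t10 [198 193   2   5  10] [198.5 195. ]
t10 [179 201   4   4  16] [180.5 202.5]
hull ell ((25.940086364746094, 41.871192932128906), (57.716182708740234, 92.9171142578125), 163.62254333496094) off 195,165
```

Run:
```python
from h import *
print('peg w',pen(w('w10',212.7,222.4,.157)),'t',pen(w('t10',174.4,194.9,.157)))
print('post w',pen(w('w10',226*1.388,(439-288)*1.388,.154)),'t',pen(w('t10',110+(452-378)/1.8,120+139/1.8,.154)))
print('clamp w',pen(w('w10',107*1.388,(444-288)*1.388,.126)),'clamp t',pen(w('t10',198.5,195,.126)))
# rim circle in wrist: rim left edge points top/bottom from panel
print(pen(w('w10',45*1.388,(387-288)*1.388,.133)),pen(w('w10',55*1.388,(500-288)*1.388,.133)))
im=cv2.imread('pics/t10.png')[160:235,190:260];hsv=cv2.cvtColor(im,cv2.COLOR_BGR2HSV);col=im[:,33]
print([(160+i,c.tolist()) for i,c in enumerate(col) if i<70][4:64:1])
```

```text
peg w [0.0093 0.2204] t [0.0093 0.2213]
post w [0.0005 0.291 ] t [-0.0005  0.2855]
clamp w [0.0162 0.1605] clamp t [0.0144 0.1653]
[-0.046   0.1103] [0.0821 0.0955]
[(164, [193, 118, 77]), (165, [197, 115, 64]), (166, [196, 114, 63]), (167, [196, 114, 63]), (168, [195, 114, 62]), (169, [192, 117, 73]), (170, [181, 133, 113]), (171, [171, 161, 163]), (172, [173, 184, 195]), (173, [175, 190, 204]), (174, [175, 187, 199]), (175, [191, 191, 193]), (176, [220, 203, 188]), (177, [232, 218, 198]), (178, [233, 230, 227]), (179, [230, 240, 244]), (180, [228, 242, 247]), (181, [226, 240, 246]), (182, [224, 238, 244]), (183, [223, 238, 244]), (184, [225, 239, 245]), (185, [225, 237, 242]), (186, [220, 229, 232]), (187, [211, 218, 219]), (188, [204, 209, 208]), (189, [206, 215, 215]), (190, [210, 222, 225]), (191, [216, 228, 233]), (192, [223, 236, 242]), (193, [228, 241, 247]), (194, [229, 242, 248]), (195, [229, 243, 248]), (196, [230, 243, 247]), (197, [230, 241, 245]), (198, [229, 240, 245]), (199, [225, 237, 244]), (200, [216, 228, 237]), (201, [212, 225, 234]), (202, [220, 233, 241]), (203, [226, 239, 245]), (204, [224, 234, 239]), (205, [218, 223, 223]), (206, [212, 214, 207]), (207, [212, 212, 204]), (208, [215, 219, 217]), (209, [223, 232, 236]), (210, [229, 241, 247]), (211, [227, 241, 248]), (212, [221, 235, 244]), (213, [220, 232, 241]), (214, [231, 241, 248]), (215, [242, 250, 253]), (216, [241, 249, 253]), (217, [206, 221, 232]), (218, [121, 129, 139]), (219, [59, 58, 61]), (220, [45, 40, 41]), (221, [45, 41, 41]), (222, [45, 40, 41]), (223, [45, 40, 42])]
```

The peg and clamp both show that the tab press swung the arm about 0.13 rad too far, putting the lens about 25 mm off. I'll nudge the peg back with the shut fingers.

```bash
python3 -m creep '[[0.11,-0.18,0,0,0,0],[0.22,-0.355,0,0,0,0],[0.22,-0.355,-0.15,0,0,0],[0.22,-0.355,-0.3,0,0,0],[0.22,-0.355,-0.45,0,0,0],[0.22,-0.355,-0.477,0,0,0],[0.22,-0.355,-0.477,0,0,0],[0.22,-0.355,-0.477,0,0,0]]'
python3 -m creep '[[-0.02,0.001,0,0,0,0],[-0.04,0.002,0,0,0,0],[-0.06,0.003,0,0,0,0],[-0.08,0.004,0,0,0,0],[-0.1,0.005,0,0,0,0],[-0.12,0.006,0,0,0,0],[-0.13,0.006,0,0,0,0],[-0.13,0.006,0,0,0,0]]'
python3 -c "
from h import *
st();print(pen(env.sense()['ee_pos']))"
python3 -m creep '[[0.03,0,0,0,0,0],[0.06,0,0,0,0,0],[0.06,0,0.2,0,0,0],[0.06,0,0.4,0,0,0],[-0.04,0.15,0.477,0,0,0],[-0.15,0.349,0.477,0,0,0],[-0.15,0.349,0.477,0,0,0],[-0.15,0.349,0.477,0,0,0]]'
python3 - <<'E'
from h import *
st();snap('wrist','w11');snap('top','t11')
im=cv2.imread('pics/w11.png')[150:280,150:280]
g=(im.max(2)<70).astype(np.uint8);n,_,s,c=cv2.connectedComponentsWithStats(g)
for i in range(1,n):
    if s[i][4]>200: print(s[i],c[i]+150,pen(w('w11',*(c[i]+150),.157)))
E
```

```text
time: 30.55
ee_pos: [0.6357, 0.2857, 0.173]
eef_rot: [0.022, 1.0, 0.0, 0.0]
wrist_force: [0.4, -0.7, 0.9]
opening: 0.0002
grasp_force: 0.0
time: 31.22
ee_pos: [0.6088, 0.2873, 0.1717]
eef_rot: [0.022, 1.0, 0.0, -0.0]
wrist_force: [1.1, 0.8, -0.0]
opening: 0.0006
grasp_force: 0.0
31.2167 [0.6088 0.2873 0.1717] [[-0.999, 0.044, -0.0], [0.044, 0.999, 0.0], [0.0, 0.0, -1.0]] [ 0.35  0.64  1.31  0.    1.19 -1.17] 0.0006316285398753175 [ 1.1  0.8 -0. ]
[0.0183 0.2184]
time: 31.88
ee_pos: [0.5787, 0.3591, 0.2672]
eef_rot: [0.021, 1.0, 0.0, 0.0]
wrist_force: [1.4, -0.4, 0.3]
opening: -0.0003
grasp_force: 0.0
31.8833 [0.5787 0.3591 0.2672] [[-0.999, 0.041, 0.0], [0.041, 0.999, 0.0], [-0.0, 0.001, -1.0]] [ 0.47  0.57  1.18  0.    1.4  -1.06] -0.00026886431693222293 [ 1.4 -0.4  0.3]
[  0  46  16  31 295] [155.1559322  211.01694915] [-0.0126  0.1772]
[ 51  58  36  41 899] [218.49944383 228.44048943] [0.     0.2202]
```

```bash
python3 -m creep '[[0.072,0,-0.1,0,0,0],[0.072,0,-0.2,0,0,0],[0.072,0,-0.3,0,0,0],[0.072,0,-0.38,0,0,0],[0.072,0,-0.41,0,0,0],[0.072,0,-0.41,0,0,0]]'
python3 -m creep '[[0,0,-0.015,0,0,0],[0,0,-0.03,0,0,0],[0,0,-0.04,0,0,0],[0,0,-0.05,0,0,0],[0,0,-0.06,0,0,0],[0,0,-0.07,0,0,0],[0,0,-0.075,0,0,0],[0,0,-0.075,0,0,0]]'
python3 -c "
from h import *
st();print(pen(env.sense()['ee_pos']))"
```

```text
time: 32.48
ee_pos: [0.5938, 0.3556, 0.1831]
eef_rot: [0.023, 1.0, -0.001, -0.001]
wrist_force: [-0.2, -0.3, 0.5]
opening: -0.0002
grasp_force: 0.0
time: 33.15
ee_pos: [0.5945, 0.3571, 0.1726]
eef_rot: [0.022, 1.0, 0.0, 0.001]
wrist_force: [-3.9, -5.7, 27.4]
opening: -0.0001
grasp_force: 13.5
33.15 [0.5945 0.3571 0.1726] [[-0.999, 0.044, 0.003], [0.044, 0.999, 0.001], [-0.003, 0.001, -1.0]] [ 0.46  0.67  1.25 -0.    1.22 -1.07] -9.357885722703354e-05 [-3.9 -5.7 27.4]
[0.0007 0.2875]
```

Pressed fully (27 N). I'll release, retreat and check the final state.

```bash
python3 -m creep '[[0,0,0.05,0,0,0],[0,0,0.15,0,0,0],[0,0,0.3,0,0,0],[0,0,0.5,0,0,0],[0,0,0.5,0,0,0]]'
python3 - <<'E'
from h import *
st();snap('wrist','w12')
im=cv2.imread('pics/w12.png')
for (r0,r1,c0,c1) in ((150,290,170,290),(60,160,0,80)):
    g=(im[r0:r1,c0:c1].max(2)<70).astype(np.uint8);n,_,s,c=cv2.connectedComponentsWithStats(g)
    for i in range(1,n):
        if s[i][4]>150: print(s[i],c[i]+[c0,r0],pen(w('w12',*(c[i]+[c0,r0]),.157)),pen(w('w12',*(c[i]+[c0,r0]),.126)))
d=snap('top','t12');snap('side','s12')
a=cv2.resize(im,None,fx=.7,fy=.7);b=cv2.resize(d['img'][110:290,110:440,::-1],None,fx=1.36,fy=1.36);e=cv2.resize(cv2.imread('pics/s12.png')[90:250,150:360],None,fx=1.6,fy=1.6)
o=np.zeros((a.shape[0]+256,800,3),np.uint8);o[:280,:448]=a;o[280:280+b.shape[0],:b.shape[1]]=b;o[:256,460:460+e.shape[1]]=e
cv2.imwrite('pics/m12.png',o)
E
```

```text
time: 33.57
ee_pos: [0.5959, 0.3583, 0.2778]
eef_rot: [0.022, 1.0, 0.002, 0.004]
wrist_force: [1.1, -0.4, 0.8]
opening: 0.0004
grasp_force: 0.0
33.5667 [0.5959 0.3583 0.2778] [[-0.999, 0.044, 0.009], [0.044, 0.999, 0.005], [-0.009, 0.005, -1.0]] [ 0.46  0.58  1.13  0.    1.42 -1.07] 0.00035681704198042364 [ 1.1 -0.4  0.8]
[ 85   0  35  29 273] [278.10622711 166.21245421] [-0.0244  0.2627] [-0.0182  0.2596]
[ 32  31  36  37 796] [219.53643216 199.62437186] [0.     0.2202] [0.0095 0.2114]
[109 110  11  30 244] [285.10655738 276.80327869] [0.0621 0.2658] [0.0797 0.2629]
[ 42   0  25  37 680] [54.         77.27205882] [-0.0823  0.12  ] [-0.0835  0.0982]
```

View pics/m12.png

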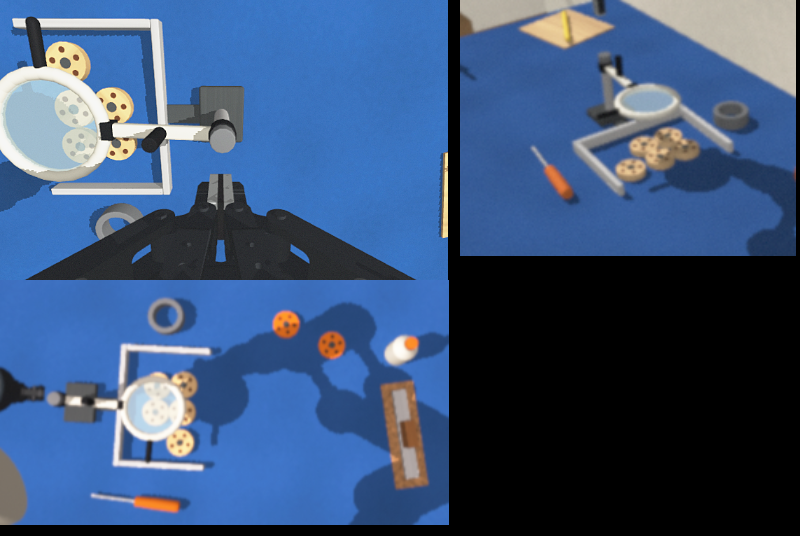

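The final view shows the lens over the pen and level, with the tab at y≈95–98 mm when taken at level height. All five wheels are in, and the straightedge is on the cork with the bystanders in place.

```bash
python3 -c "
from cell import env
print(env.sign_off())"
```

```text
the job is handed in; nothing more can be done
None
```

I handed the job in: all five wheels are in the pen, the straightedge is back on its cork rest, the magnifier is centred and level over the pen, and the lamp was pressed and released; sign-off returned no verdict.

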